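# Clip the two probe rods into the rail beside the cold head

## Task

Take the two probe rods with the long square heads out of the grey block and press each one, upright, sideways into one of the two empty spring clips of the aluminium rail until it snaps home, its foot standing on or just above the rail's ledge. Either rod may go into either clip; let go of both.

Things in the scene. Friction and masses are not known exactly. Their poses are not given: they have to be found in the camera images.
- rod_a_head (a point): a wanted probe rod: upright bare metal, 160 mm long, steel stem 16 mm across and 105 mm long below a square aluminium head 22 x 22 mm, 55 mm long. Point: centre of the head, 132.5 mm above the foot; grip here from above. z up along the rod; x square to a side of the head and, at the start, across the block's row of holes. Stands loose in a block hole, foot 10 mm above the table; which hole varies.
- rod_b_head (a point): the second wanted rod, the same in every way. The fixed grey block is 55 mm high, 250 mm along its row, 70 mm across, with four 18 mm holes 62 mm apart, 45 mm deep. The other two holes hold things not wanted, with the same stem: a 115 mm rod with a 30 mm ball for a head, and a 90 mm plug with a flat 36 mm cap.
- clip_near (a point): the rail's empty spring clip nearer the robot. Point: where the head's centre lies once a rod is home, foot on the ledge: 142.5 mm above the table. x: level, from the clip's mouth to its back, the way to press; y along the rail to its near end; z up. Two sprung sliding jaws 73 to 101 mm above the table; lips reach 35 mm before the point, 41 mm apart at the tips; rollers 8 mm apart, 8 mm before the point.
- clip_far (a point): the same kind of clip, 120 mm further along the fixed rail. Pressing with some 2 to 5 N parts the rollers; they snap shut behind the rod, hold it against the back plate and centre it. The back plate's face is 8 mm behind the point and its top 104 mm above the table; the ledge is 10 mm high and reaches 42 mm before and behind the point, 270 mm along.

How it is judged:
By the outcome, as a careful person would: the job done as asked, in the order asked, and still so for the second after the job is handed in, with the robot touching nothing.
It also fails if it takes over 51 s, if anything falls off the work surface, if the arm or the gripper's body presses on something with over 40 N, if the wrist force passes 120 N, or if a joint passes its speed limit or range.

## Robot

A 7-joint arm with a two-finger parallel gripper is mounted at the origin on the work surface. World frame = base frame: x ahead of the robot, y to its left, z up, the work surface at z = 0. Lengths are in m, angles in rad, forces in N, time in s.
With the tool pointing down it reaches from about 0.375 to 0.925 m from the base axis. Payload 3.1 kg.
Tool frame: the origin (TCP) lies midway between the tips of the shut fingers; the grasp point (between the pads) lies manip.grip_depth behind it (manip.grip_depth is the distance from the TCP to the grasp point, in m); x points along the fingers, y is the direction in which the jaws open and shut, and the axes are right-handed (so a half turn about x gives the same grasp; the last joint's range is limited). The gripper opens to 85 mm and grips with 20 to 120 N. Pads are 22 mm wide; open, the fingers measure 114 mm over their backs; the gripper's body (76 mm by 85 mm) begins 54 mm behind the grasp point. The pads swing forward as they close: fully open they stand 13 mm farther back than shut.
Start: joints at [-1.284, 0.383, 0.044, 1.598, -0.018, 1.161, -0.05], TCP at [0.244, 0.602, 0.231] pointing down, gripper open.
Joint ranges: [-2.61, 2.61], [-0.41, 2.15], [-1.48, 1.57], [0, 2.5], [-1.57, 4.71], [0.05, 1.97], [-2.85, 2.85]. Speed limits (rad/s): [2.79, 2.79, 3.14, 3.14, 3.14, 3.14, 3.14].

## Interface

Orientations are given as [roll, pitch, yaw] about the fixed x, y, z axes, in that order (R = Rz(yaw) Ry(pitch) Rx(roll)).
In Python, from station import manip, camera, camera_model gives the robot as it stands.
- The arm moves only by the tool apply_moves, never from a script. Its argument "motion" is a list of rows, each a list of 3 entries, a list of its own where there are three numbers: the shift along the tool's x, y, z in cm, then the turn about the tool's x in rad, then the closure, from 0 (fully open) to 1 (shut). In form: [[[tx, ty, tz], roll, claw], ...]. A call has 1 to 5 rows; each row shifts and turns the commanded pose from where the row before left it, along the tool's axes as they then stand; what a row does not reach is not made up. A row lasts 1/12 s, in which the tool goes at most 41.7 mm and 7.16 degrees, less where a joint would pass 70% of its speed; a pose out of reach is approached as far as the arm can. A call with a gripper value outside its range is refused whole. The fingers move at their own pace and stop on an object; "newtons" is the grip in N (left out, the last holds). Time passes only in rows, so rows that do not move let the fingers close. It gives the time, the measured TCP pose, the force and the opening at its end, in the units of the state.
- manip.get_obs(): the state, without advancing time (a new reading comes with each control period).
- camera(name): name is "scene" or "top" or "wrist"; returns the picture (480x640x3 uint8, red, green, blue); there is no depth.
- camera_model(name): a dict with "K" (3x3 intrinsics, pixels), "world_from_camera" (4x4, takes a point from camera to world coordinates). Camera axes: x right, y down, z forward; pixel columns grow to the right and rows downward; lengths in m; the calibration is good to about 2 mm. A picture is of the moment at which its call begins: read the wrist's pose just before it. camera_model takes no time and is no camera call; for the wrist camera it gives the pose at the moment of the call.
- manip.job_done(): hands the job in, once; it reports no verdict.
The state is a dict: "time_s": time; "joint_pos": joint angles; "joint_velocities": joint speeds; "joint_efforts": joint torques, N m; "tool_pos": TCP position; "ee_rot": TCP orientation; "ft_force": force on the tool from outside, world axes, zero at the start; "moment": the same for the moment, N m; "grip_width": finger opening in m.
Only numpy, scipy, OpenCV 4.12 (cv2) and the standard library are available. Lean on these libraries where they do the work, as an engineer would, in place of code of your own. Each camera call takes 0.05 s, during which the arm holds its last target. There are 200 camera calls.

## Working session

There is one attempt and no reset: what is moved stays moved. The work goes in short steps, Python scripts to look and compute and a tool call to move; the robot and the scene stay as the last step left them, time stands still between calls to the robot, and variables do not carry over. Pictures are saved under pics/ and viewed, about 8 in all and at most 12, crops included, and the job is handed in when it is done.

Besides the shell and the picture viewer there is one more tool, called after "Request:" as name(argument=value, ...), one argument or row to a line, values as JSON. apply_moves: Moves the arm, as the interface text tells. Its arguments: {"type":"object","properties":{"motion":{"type":"array","items":{"type":"array"}},"newtons":{"type":"number"}},"required":["motion"]}

```bash
mkdir -p pics; ls
python3 - <<'E'
from station import manip,camera,camera_model
import cv2,numpy as np
np.set_printoptions(precision=4,suppress=True)
print(manip.get_obs(),manip.grip_depth)
for n in("scene","top"):
    cv2.imwrite(f"pics/{n}0.png",camera(n)[...,::-1]);m=camera_model(n);print(n,m["K"],m["world_from_camera"])
E
```

```text
pics
{'time_s': 0.0, 'joint_pos': array([-1.2838,  0.3839,  0.0438,  1.5996, -0.0179,  1.1612, -0.0499]), 'joint_velocities': array([ 0.002 , -0.0004,  0.0014, -0.0002, -0.0013,  0.0012,  0.0002]), 'joint_efforts': array([ -0.0005, -43.3449,   1.0248, -24.9515,   0.0108,   0.0114,
        -0.    ]), 'tool_pos': array([0.2436, 0.6016, 0.2298]), 'ee_rot': array([-1.5142,  1.5681, -1.899 ]), 'ft_force': array([-0.182 , -0.1011,  0.2022]), 'moment': array([-0.054 , -0.0223, -0.0119]), 'grip_width': 0.08541108308094915} 0.0187
scene [[587.2137   0.     314.7442]
 [  0.     587.2137 237.4625]
 [  0.       0.       1.    ]] [[-0.4802  0.7578 -0.4417  1.0429]
 [ 0.8771  0.4113 -0.248   0.1997]
 [-0.0063 -0.5065 -0.8622  1.103 ]
 [ 0.      0.      0.      1.    ]]
top [[503.4703   0.     312.3458]
 [  0.     503.4703 238.8228]
 [  0.       0.       1.    ]] [[ 0.0123 -0.9947  0.1022  0.461 ]
 [-0.9999 -0.0128 -0.0044 -0.0475]
 [ 0.0056 -0.1021 -0.9948  1.1163]
 [ 0.      0.      0.      1.    ]]
```

View pics/scene0.png

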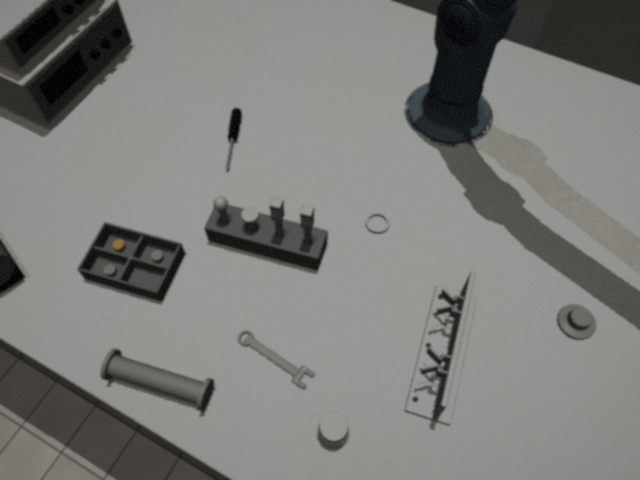

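View pics/top0.png

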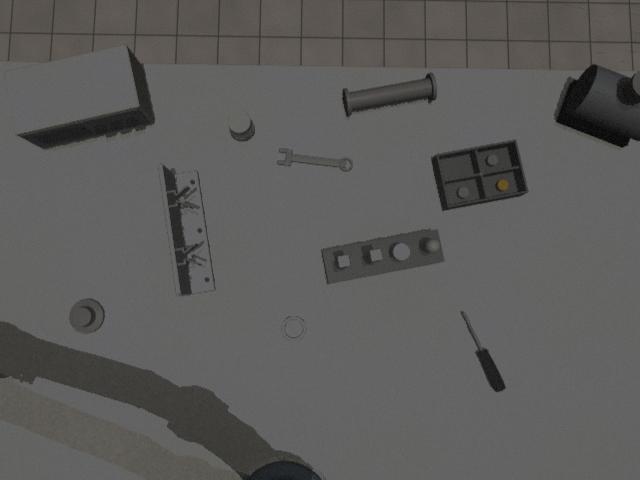

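Run:
```python
import cv2,numpy as np
t=cv2.imread("pics/top0.png");s=cv2.imread("pics/scene0.png")
f=lambda im,x,y,w,h,k:cv2.convertScaleAbs(cv2.resize(im[y:y+h,x:x+w],None,fx=k,fy=k,interpolation=cv2.INTER_CUBIC),alpha=1.8)
a=f(t,150,155,80,150,4)   # 320x600
b=f(t,315,220,135,70,3.5) # 472x245
c=f(s,195,190,135,85,3.5) #472x297
o=np.zeros((600,800,3),np.uint8);o[:,:320]=a;o[:b.shape[0],325:325+b.shape[1]]=b;o[260:260+c.shape[0],325:325+c.shape[1]]=c
cv2.imwrite("pics/crop1.png",o)
```

```text
(no output)
```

View pics/crop1.png

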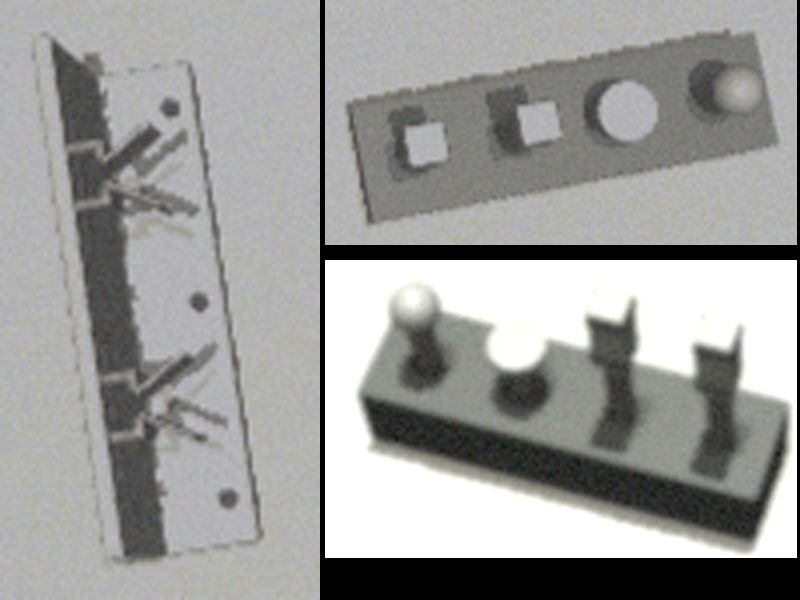

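```bash
cat > h.py <<'E'
from station import manip,camera,camera_model
import cv2,numpy as np
np.set_printoptions(precision=4,suppress=True)
def ray(m,p,z):
    K=m["K"];T=m["world_from_camera"]
    d=T[:3,:3]@np.linalg.solve(K,[p[0],p[1],1]);o=T[:3,3]
    return (o+d*(z-o[2])/d[2])
def proj(m,P):
    T=m["world_from_camera"];c=T[:3,:3].T@(np.asarray(P)-T[:3,3]);u=m["K"]@c;return u[:2]/u[2]
E
python3 - <<'E'
from h import *
m=camera_model("top");t=cv2.imread("pics/top0.png")
c=cv2.resize(t[220:290,315:450],None,fx=4,fy=4,interpolation=cv2.INTER_CUBIC)
g=cv2.GaussianBlur(cv2.cvtColor(c,6),(5,5),0);_,b=cv2.threshold(g,0,255,cv2.THRESH_OTSU);print(_)
for k in cv2.findContours(b,cv2.RETR_LIST,2)[0]:
    if 800<cv2.contourArea(k)<9000:
        r=cv2.minAreaRect(k);q=(cv2.boxPoints(r)+.5)/4-.5+[315,220]
        W=np.array([ray(m,p,.17) for p in q]);e=W[1]-W[0]
        print(W.mean(0),np.linalg.norm(W[1]-W[0]),np.linalg.norm(W[2]-W[1]),np.degrees(np.arctan2(e[1],e[0])))
w=lambda x,y,z:ray(m,(x/4+150,y/4+155),z)
R=[w(190,62,.01),w(260,538,.01)];print("ledge R",R,np.linalg.norm(R[0]-R[1]))
B=[w(50,38,.104),w(122,555,.104)];print("plate face",B,np.linalg.norm(B[0]-B[1]))
for e in R,B: d=e[1]-e[0];print(np.degrees(np.arctan2(d[1],d[0])))
print("brackets far",w(102,145,.101),w(105,205,.101),"near",w(135,377,.101),w(140,435,.101))
d=R[1]-R[0];d/=np.linalg.norm(d);x=np.array([-d[1],d[0],0]);x*=np.sign(x[1]);mid=(R[0]+R[1])/2+.042*x
print("x",x,"y",d,"near",mid+.06*d,"far",mid-.06*d, "plate offset",[(b-mid)@x for b in B],[(b-mid)@d for b in B],[(w(a,b,.101)-mid)@d for a,b in((102,145),(105,205),(135,377),(140,435))])
# block ends
f=lambda x,y:ray(m,(x/3.5+315-325/3.5,y/3.5+220),.055)
C=[f(348,102),f(368,222),f(777,142),f(752,33)];print("block",C,np.mean(C,0)); e=C[2]-C[1];print(np.degrees(np.arctan2(e[1],e[0])))
E
```

```text
82.0
[ 0.5178 -0.111   0.17  ] 0.020911387648633744 0.020916556687500542 -79.40121456606978
[ 0.5299 -0.1718  0.17  ] 0.020976992583012038 0.02088013347460713 -77.95979838275257
[ 0.5368 -0.2197  0.17  ] 0.030740312456229584 0.03169516494200842 -89.26335039731586
[ 0.5488 -0.2813  0.17  ] 0.01683134509654444 0.017660532682465875 -82.9174469476747
ledge R [array([0.725 , 0.2064, 0.01  ]), array([0.4606, 0.1588, 0.01  ])] 0.26857224730038304
plate face [array([0.7141, 0.2569, 0.104 ]), array([0.4514, 0.2098, 0.104 ])] 0.2668835124725836
-169.7925028585693
-169.83596440279592
brackets far [0.6594 0.2289 0.101 ] [0.6284 0.2261 0.101 ] near [0.5408 0.2075 0.101 ] [0.5115 0.2039 0.101 ]
x [-0.1772  0.9842 -0.    ] y [-0.9842 -0.1772  0.    ] near [0.5263 0.2133 0.01  ] far [0.6444 0.2346 0.01  ] plate offset [np.float64(0.009605960937904163), np.float64(0.009808404618170131)] [np.float64(-0.13252149410932096), np.float64(0.1343619415817312)] [np.float64(-0.07375948115588649), np.float64(-0.042767828130964976), np.float64(0.04680729954130905), np.float64(0.07624050247651916)]
block [array([ 0.5483, -0.072 ,  0.055 ]), array([ 0.4762, -0.0847,  0.055 ]), array([ 0.5274, -0.3312,  0.055 ]), array([ 0.5935, -0.3169,  0.055 ])] [ 0.5364 -0.2012  0.055 ]
-78.27170031374766
```

```bash
cat >> h.py <<'E'
from scipy.spatial.transform import Rotation as Ro
def rot(o=None): return Ro.from_euler("xyz",(o or manip.get_obs())["ee_rot"]).as_matrix()
def go(P,jaw):
    """shift in cm along tool axes to TCP P; roll (rad) bringing tool y to heading jaw (deg, mod 180)"""
    o=manip.get_obs();R=rot(o);s=R.T@(np.asarray(P)-o["tool_pos"])*100
    h=np.degrees(np.arctan2(R[1,1],R[0,1]));d=(jaw-h+90)%180-90
    r=-np.radians(d) # tool x down
    print("t",round(o["time_s"],2),"tcp",o["tool_pos"],"x",R[:,0],"y",R[:,1],"heading",h,"\nshift cm",s,"roll",r,"q7",o["joint_pos"],"F",o["ft_force"],"M",o["moment"],"w",o["grip_width"])
E
python3 -c "
from h import *
go([.5178,-.111,.23],11.3)"
```

```text
t 0.1 tcp [0.2437 0.6017 0.23  ] x [-0.0008 -0.0022 -1.    ] y [ 0.3753  0.9269 -0.0024] heading 67.9587697069929 
shift cm [  0.1384 -55.7713  52.1561] roll 0.9888820815162489 q7 [-1.2838  0.3838  0.0438  1.5994 -0.0179  1.1612 -0.0499] F [ 0.1009  0.4005 -0.0815] M [-0.0013 -0.015   0.0101] w 0.08533891105297745
```

Request:
apply_moves(
  motion=[
    [[0, -2.79, 2.61], 0, 0],
    [[0, -2.79, 2.61], 0, 0],
    [[0, -2.79, 2.61], 0, 0],
    [[0, -2.79, 2.61], 0, 0],
    [[0, -2.79, 2.61], 0, 0],
  ],
  newtons=90,
)

```text
time_s: 0.52
tool_pos: [0.3127, 0.422, 0.2306]
ee_rot: [-1.696, 1.57, -2.081]
ft_force: [0.2, 0.3, -1.2]
grip_width: 0.0854
```

Request:
apply_moves(
  motion=[
    [[0, -2.79, 2.61], 0, 0],
    [[0, -2.79, 2.61], 0, 0],
    [[0, -2.79, 2.61], 0, 0],
    [[0, -2.79, 2.61], 0, 0],
    [[0, -2.79, 2.61], 0, 0],
  ],
)

```text
time_s: 0.93
tool_pos: [0.3811, 0.2438, 0.2309]
ee_rot: [-2.441, 1.57, -2.826]
ft_force: [0.4, 0.6, -0.2]
grip_width: 0.0855
```

Request:
apply_moves(
  motion=[
    [[0, -2.79, 2.61], 0, 0],
    [[0, -2.79, 2.61], 0, 0],
    [[0, -2.79, 2.61], 0, 0],
    [[0, -2.79, 2.61], 0, 0],
    [[0, -2.79, 2.61], 0, 0],
  ],
)

```text
time_s: 1.35
tool_pos: [0.4496, 0.0657, 0.231]
ee_rot: [2.761, 1.57, 2.377]
ft_force: [1.4, 0.1, 0.6]
grip_width: 0.0853
```

Request:
apply_moves(
  motion=[
    [[0, -2.79, 2.61], 0, 0],
    [[0, -2.79, 2.61], 0, 0],
    [[0, -2.79, 2.61], 0, 0],
    [[0, -2.79, 2.61], 0, 0],
    [[0, -2.79, 2.61], 0, 0],
  ],
)

```text
time_s: 1.77
tool_pos: [0.5183, -0.1123, 0.231]
ee_rot: [2.549, 1.57, 2.164]
ft_force: [0.6, 0.7, -0.6]
grip_width: 0.0853
```

Request:
apply_moves(
  motion=[
    [[0, 0, 0], 0.123, 0],
    [[0, 0, 0], 0.123, 0],
    [[0, 0, 0], 0.123, 0],
    [[0, 0, 0], 0.123, 0],
    [[0, 0, 0], 0.123, 0],
  ],
)

```text
time_s: 2.18
tool_pos: [0.5178, -0.1108, 0.2307]
ee_rot: [-2.143, 1.57, 3.134]
ft_force: [0.0, -0.4, 0.4]
grip_width: 0.0855
```

Request:
apply_moves(
  motion=[
    [[0, 0, 0], 0.123, 0],
    [[0, 0, 0], 0.123, 0],
    [[0, 0, 0], 0.123, 0],
    [[0, 0, 0], 0, 0],
  ],
)

```text
time_s: 2.52
tool_pos: [0.5179, -0.1105, 0.2308]
ee_rot: [-1.753, 1.57, -3.124]
ft_force: [-0.2, 0.0, -0.0]
grip_width: 0.0856
```

```bash
python3 -c "
from h import *
go([.5178,-.111,.124],11.3)
m=camera_model('wrist');cv2.imwrite('pics/w1.png',camera('wrist')[...,::-1]);print(m)
print(proj(m,[.5178,-.111,.17]),proj(m,[.5299,-.1718,.17]))"
```

```text
t 2.52 tcp [ 0.5179 -0.1105  0.2308] x [-0.0012 -0.     -1.    ] y [ 0.98    0.1988 -0.0011] heading 11.46638424595 
shift cm [10.6757 -0.0066  0.0528] roll 0.002903952915275521 q7 [-0.5793  0.1897  0.7972  1.9165 -0.1518  1.0976  0.4787] F [-0.2011  0.0115 -0.03  ] M [0.0645 0.0344 0.0165] w 0.08563284107278797
{'K': array([[349.2807,   0.    , 321.248 ],
       [  0.    , 349.2807, 235.3601],
       [  0.    ,   0.    ,   1.    ]]), 'world_from_camera': array([[ 0.9799,  0.189 ,  0.0644,  0.5004],
       [ 0.1997, -0.9264, -0.3193, -0.028 ],
       [-0.0007,  0.3257, -0.9455,  0.3729],
       [ 0.    ,  0.    ,  0.    ,  1.    ]])}
[322.169  257.8138] [321.6789 341.3297]
```

View pics/w1.png

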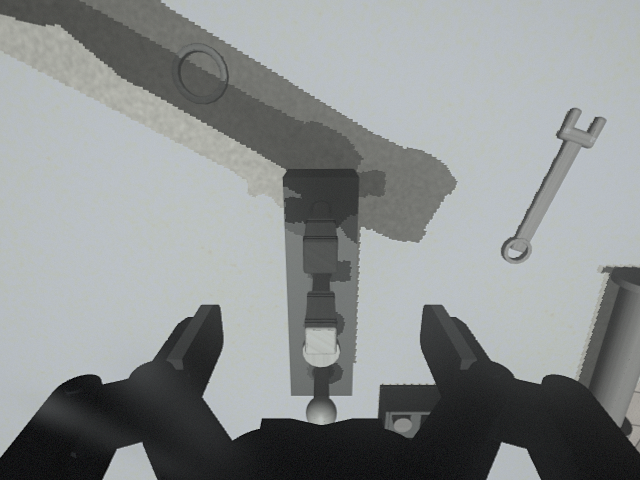

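Request:
apply_moves(
  motion=[
    [[3.5, 0, 0], 0, 0],
    [[3.5, 0, 0], 0, 0],
    [[3.0, 0, 0], 0, 0],
    [[0.7, 0, 0], 0, 0],
    [[0, 0, 0], 0, 0.5],
  ],
)

```text
time_s: 2.98
tool_pos: [0.5158, -0.1103, 0.1219]
ee_rot: [-1.739, 1.564, -3.106]
ft_force: [-0.3, -0.4, -0.3]
grip_width: 0.0756
```

Request:
apply_moves(
  motion=[
    [[0, 0, 0], 0, 1],
    [[0, 0, 0], 0, 1],
    [[0, 0, 0], 0, 1],
    [[0, 0, 0], 0, 1],
    [[0, 0, 0], 0, 1],
  ],
)

```text
time_s: 3.4
tool_pos: [0.5189, -0.1112, 0.1261]
ee_rot: [1.717, 1.57, 0.348]
ft_force: [-1.5, 0.3, 5.3]
grip_width: 0.0211
```

Request:
apply_moves(
  motion=[
    [[0, 0, 0], 0, 1],
    [[0, 0, 0], 0, 1],
    [[0, 0, 0], 0, 1],
    [[0, 0, 0], 0, 1],
    [[0, 0, 0], 0, 1],
  ],
)

```text
time_s: 3.82
tool_pos: [0.5189, -0.1111, 0.1261]
ee_rot: [1.857, 1.57, 0.488]
ft_force: [-2.0, 0.2, 5.7]
grip_width: 0.0207
```

```bash
python3 -c "
from h import *
go([.5178,-.110,.124],11.3)"
```

```text
t 3.82 tcp [ 0.5189 -0.1111  0.1261] x [ 0.0011  0.0006 -1.    ] y [0.9796 0.2007 0.0012] heading 11.580799653954143 
shift cm [ 0.2118 -0.0867 -0.133 ] roll 0.004900878499960593 q7 [-0.499   0.3517  0.7398  2.0041 -0.3033  0.8948  0.6047] F [-2.011   0.2494  5.679 ] M [-0.0364  0.685  -0.0014] w 0.020742310878138895
```

Request:
apply_moves(
  motion=[
    [[-1, 0, 0], 0, 1],
    [[-2.5, 0, 0], 0, 1],
    [[-2.5, 0, 0], 0, 1],
    [[-2.0, 0, 0], 0, 1],
    [[0, 0, 0], 0, 1],
  ],
)

```text
time_s: 4.23
tool_pos: [0.5219, -0.1116, 0.2094]
ee_rot: [1.408, 1.561, 0.039]
ft_force: [1.4, -0.1, -0.8]
grip_width: 0.0209
```

```bash
python3 -c "
from h import *
go([.544,.115,.203],100.2)
m=camera_model('wrist');cv2.imwrite('pics/w2.png',camera('wrist')[...,::-1])
s=camera('scene')[...,::-1];cv2.imwrite('pics/s2.png',cv2.convertScaleAbs(cv2.resize(s[100:300,180:420],None,fx=3,fy=3),alpha=1.8))"
```

```text
t 4.23 tcp [ 0.5219 -0.1116  0.2094] x [ 0.0098  0.0004 -1.    ] y [0.9797 0.2003 0.0097] heading 11.556637587133894 
shift cm [  0.666    6.6999 -21.761 ] roll -1.5471185341430989 q7 [-0.5698  0.223   0.7983  1.9369 -0.187   1.0457  0.5107] F [ 1.4129 -0.1016 -0.8408] M [ 0.001  -0.0782  0.0295] w 0.02091675518270594
```

View pics/s2.png

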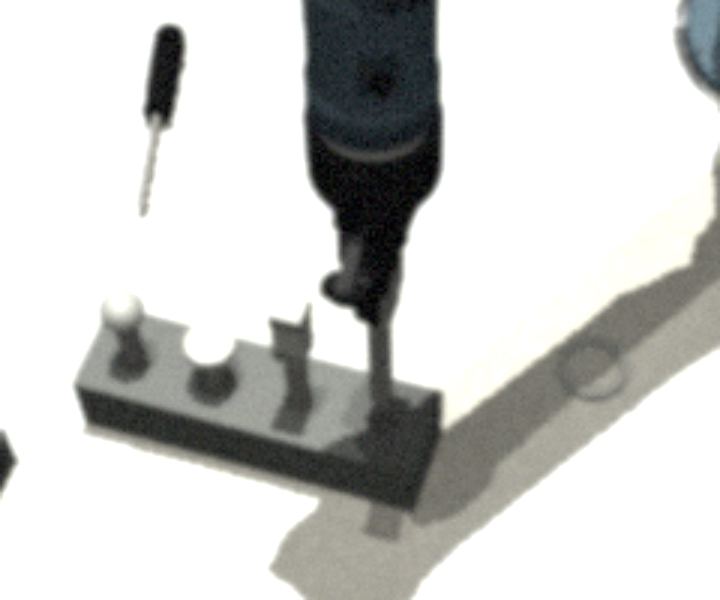

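Request:
apply_moves(
  motion=[
    [[0, 1.117, -3.627], 0, 1],
    [[0, 1.117, -3.627], 0, 1],
    [[0, 1.117, -3.627], 0, 1],
    [[0, 1.117, -3.627], 0, 1],
    [[0, 1.117, -3.627], 0, 1],
  ],
)

```text
time_s: 4.75
tool_pos: [0.535, 0.0798, 0.2025]
ee_rot: [-1.569, 1.567, -2.938]
ft_force: [0.3, -1.0, -1.5]
grip_width: 0.0209
```

Request:
apply_moves(
  motion=[
    [[0, 1.117, -3.627], 0, 1],
    [[0, 0, 0], -0.119, 1],
    [[0, 0, 0], -0.119, 1],
    [[0, 0, 0], -0.119, 1],
    [[0, 0, 0], -0.119, 1],
  ],
)

```text
time_s: 5.17
tool_pos: [0.5386, 0.1162, 0.202]
ee_rot: [-1.828, 1.566, -2.714]
ft_force: [0.5, 0.3, -0.5]
grip_width: 0.0211
```

Request:
apply_moves(
  motion=[
    [[0, 0, 0], -0.119, 1],
    [[0, 0, 0], -0.119, 1],
    [[0, 0, 0], -0.119, 1],
    [[0, 0, 0], -0.119, 1],
    [[0, 0, 0], -0.119, 1],
  ],
)

```text
time_s: 5.58
tool_pos: [0.5386, 0.1157, 0.202]
ee_rot: [-2.507, 1.566, -2.799]
ft_force: [-0.7, 0.4, -0.8]
grip_width: 0.0211
```

Request:
apply_moves(
  motion=[
    [[0, 0, 0], -0.119, 1],
    [[0, 0, 0], -0.119, 1],
    [[0, 0, 0], -0.119, 1],
    [[0, 0, 0], -0.119, 1],
    [[0, 0, 0], 0, 1],
  ],
)

```text
time_s: 6.0
tool_pos: [0.5387, 0.1156, 0.2022]
ee_rot: [-3.024, 1.567, -2.844]
ft_force: [-0.4, 0.2, -3.3]
grip_width: 0.0206
```

```bash
python3 -c "
from h import *
go([.544,.115,.127],100.2)
for n in('wrist','top'): cv2.imwrite('pics/%s3.png'%n,camera(n)[...,::-1])
a=cv2.imread('pics/wrist3.png');b=cv2.imread('pics/top3.png')
b=cv2.convertScaleAbs(cv2.resize(b[150:310,140:300],(400,400),interpolation=2),alpha=1.8);a=cv2.resize(a,(400,300))
o=np.zeros((400,800,3),np.uint8);o[:300,:400]=a;o[:,400:]=b;cv2.imwrite('pics/c3.png',o)
m=camera_model('wrist')
for P in([.526,.214,.1425],[.644,.2355,.1425],[.526,.214,.101]):print(proj(m,P))
"
```

```text
t 6.0 tcp [0.5387 0.1156 0.2022] x [-0.004  -0.0012 -1.    ] y [-0.1793  0.9838 -0.0005] heading 100.32677675015292 
shift cm [ 7.5153 -0.1536  0.5372] roll 0.0022126717051465664 q7 [-0.6696  0.239   0.4387  1.8821 -0.116   1.0494  1.5676] F [-0.4323  0.1612 -3.311 ] M [-0.021  -0.0367  0.0012] w 0.020617727989461092
[477.7781 264.6063]
[455.0303 413.2173]
[454.1354 242.1365]
```

View pics/c3.png

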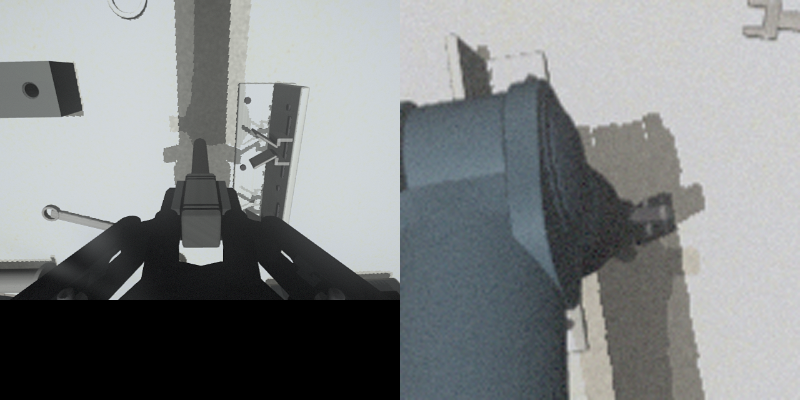

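```bash
python3 -c "
import cv2
a=cv2.imread('pics/wrist3.png');cv2.imwrite('pics/c4.png',cv2.resize(a[125:355,365:505],None,fx=2.6*1.0,fy=2.6,interpolation=2))"
```

```text
(no output)
```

View pics/c4.png

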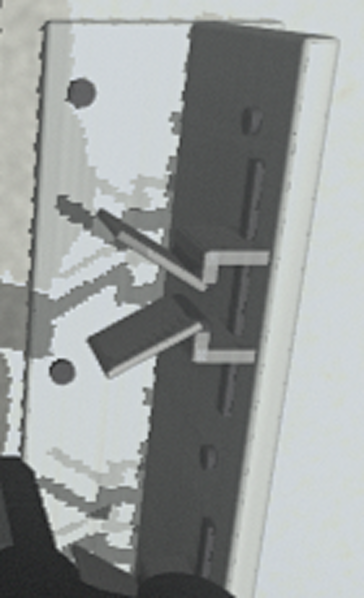

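```bash
python3 -c "
from h import *
m=camera_model('wrist');f=lambda x,y,z=.101:ray(m,(365+(x+.5)/2.6-.5,125+(y+.5)/2.6-.5),z)
a=np.radians(100.2);x=np.array([np.cos(a),np.sin(a),0])
y=np.array([x[1]*-1,x[0],0])
P=np.array([.5263,.2133,.101])
for q in((205,288),(202,325),(98,212),(110,377),(268,258),(254,355)):
  w=f(*q);print(w,(w-P)@x,(w-P)@y)
for q in((305,38),(244,520)):
  w=f(*q,.104);print('plate',w,(w-P)@x,(w-P)@y)
print('tip mid',(f(98,212)+f(110,377))/2, 'rail R',[((f(*q,.01)-P)@x) for q in((47,25),(28,390))])
o=manip.get_obs();print(((o['tool_pos']-P)@x),((o['tool_pos']-P)@y))
"
```

```text
[0.5223 0.2047 0.101 ] -0.007716523442927448 0.005429871972120449
[0.5333 0.2071 0.101 ] -0.007327958474051718 -0.005834499347872707
[0.5061 0.1693 0.101 ] -0.039726769809746716 0.02766753517573233
[0.5539 0.1852 0.101 ] -0.03255680516937406 -0.022170646420995217
[0.5106 0.2196 0.101 ] 0.008983615575811316 0.014305526073418468
[0.5397 0.2247 0.101 ] 0.008851938826779482 -0.015230727719865578
plate [0.4517 0.2093 0.104 ] 0.009280427829190228 0.07417582788820205
plate [0.5921 0.2369 0.104 ] 0.011542128588173948 -0.06893905275126609
tip mid [0.53   0.1772 0.101 ] rail R [np.float64(-0.041190987411340065), np.float64(-0.04106884251588957)]
-0.09833477887714599 0.0045819017932249495
```

Request:
apply_moves(
  motion=[
    [[2.5, 0, 0.5], 0, 1],
    [[2.5, 0, 0], 0, 1],
    [[2.0, 0, 0], 0, 1],
    [[0.4, 0, 0], 0, 1],
    [[0, 0, 0], 0, 1],
  ],
)

```text
time_s: 6.52
tool_pos: [0.5431, 0.1164, 0.128]
ee_rot: [-2.929, 1.565, -2.752]
ft_force: [-0.0, 0.1, -1.5]
grip_width: 0.0213
```

```bash
python3 -c "
from h import *
go([.5261,.2143,.1276],100.2)"
```

```text
t 6.52 tcp [0.5431 0.1164 0.128 ] x [-0.0051 -0.0021 -1.    ] y [-0.1759  0.9844 -0.0012] heading 100.12858525645926 
shift cm [0.0285 9.938  0.0441] roll -0.0012464224092533119 q7 [-0.6431  0.3459  0.4202  1.9289 -0.1753  0.9078  1.6117] F [-0.0117  0.1064 -1.523 ] M [-0.0437 -0.0859  0.0028] w 0.0213094036866663
```

Request:
apply_moves(
  motion=[
    [[0, 2.5, 0.04], 0, 1],
    [[0, 2.5, 0], 0, 1],
    [[0, 1.5, 0], 0, 1],
    [[0, 0.8, 0], 0, 1],
    [[0, 0.5, 0], 0, 1],
  ],
)

```text
time_s: 6.93
tool_pos: [0.5317, 0.1946, 0.1313]
ee_rot: [-1.752, 1.57, -1.572]
ft_force: [-0.9, -2.8, -0.8]
grip_width: 0.0208
```

Request:
apply_moves(
  motion=[
    [[0, 0.5, 0], 0, 1],
    [[0, 0.4, 0], 0, 1],
    [[0, 0.4, 0], 0, 1],
  ],
)

```text
time_s: 7.18
tool_pos: [0.53, 0.2035, 0.1302]
ee_rot: [-1.678, 1.568, -1.503]
ft_force: [-0.2, -3.0, -1.5]
grip_width: 0.0208
```

```bash
python3 -c "
from h import *
go([.5261,.2143,.1276],100.2)"
```

```text
t 7.18 tcp [0.53   0.2035 0.1302] x [ 0.0002 -0.003  -1.    ] y [-0.1743  0.9847 -0.003 ] heading 100.03999322527378 
shift cm [ 0.2535  1.1284 -0.1995] roll -0.0027926450444695143 q7 [-0.7674  0.3589  0.3872  1.9004 -0.1646  0.9144  1.4445] F [-0.2469 -3.0354 -1.455 ] M [-0.9446  0.0733  0.0408] w 0.02083253438085539
```

Request:
apply_moves(
  motion=[
    [[0.1, 0.4, -0.1], 0, 1],
    [[0.1, 0.4, -0.1], 0, 1],
    [[0, 0.3, 0], 0, 1],
    [[0, 0.3, 0], 0, 1],
    [[0, 0, 0], 0, 1],
  ],
)

```text
time_s: 7.6
tool_pos: [0.5265, 0.2153, 0.1285]
ee_rot: [-1.558, 1.565, -1.382]
ft_force: [1.2, -8.9, 0.4]
grip_width: 0.021
```

```bash
python3 -c "
from h import *
go([.5261,.2143,.1276],100.2)"
```

```text
t 7.6 tcp [0.5265 0.2153 0.1285] x [ 0.0012 -0.0062 -1.    ] y [-0.1751  0.9845 -0.0063] heading 100.08447391790337 
shift cm [ 0.0898 -0.0868 -0.053 ] roll -0.002016310504515575 q7 [-0.7864  0.3628  0.3827  1.8986 -0.1607  0.9121  1.4195] F [ 1.1866 -8.937   0.4267] M [-2.0006 -0.0744 -0.0535] w 0.020965032223702093
```

Request:
apply_moves(
  motion=[
    [[0, 0.2, 0], 0, 1],
    [[0, 0, 0], 0, 1],
  ],
)

```text
time_s: 7.77
tool_pos: [0.5265, 0.2154, 0.1285]
ee_rot: [-1.598, 1.563, -1.423]
ft_force: [0.9, -10.0, 0.3]
grip_width: 0.0209
```

Request:
apply_moves(
  motion=[
    [[0, -0.3, 0], 0, 0.4],
    [[0, 0, 0], 0, 0],
    [[0, 0, 0], 0, 0],
    [[0, 0, 0], 0, 0],
    [[0, 0, 0], 0, 0],
  ],
)

```text
time_s: 8.18
tool_pos: [0.5253, 0.2207, 0.1286]
ee_rot: [0.975, 1.569, 1.155]
ft_force: [-0.3, -0.5, -0.7]
grip_width: 0.0805
```

```bash
python3 -c "
from h import *
go([.5299,-.171,.204],11.3)
for n in('wrist',): cv2.imwrite('pics/%s5.png'%n,camera(n)[...,::-1])
m=camera_model('wrist');print(proj(m,[.5261,.2143,.17]),proj(m,[.5261,.2143,.172]))
"
```

```text
t 8.18 tcp [0.5253 0.2207 0.1286] x [ 0.0007  0.0016 -1.    ] y [-0.1791  0.9838  0.0014] heading 100.3187251442767 
shift cm [ -7.6009 -38.608   -6.5521] roll 1.5536698496954926 q7 [-0.7871  0.3624  0.377   1.898  -0.1675  0.9103  1.4216] F [-0.2754 -0.4806 -0.6878] M [-0.0033 -0.0262  0.0401] w 0.08049864991325634
[302.8428 369.7678] [302.5602 373.7575]
```

View pics/wrist5.png

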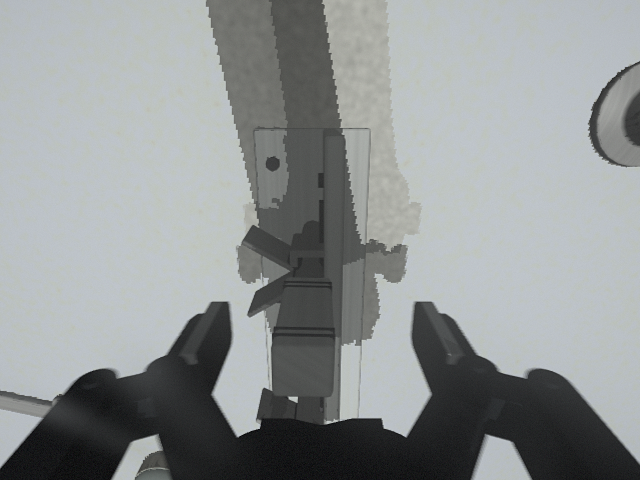

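Request:
apply_moves(
  motion=[
    [[-2, 0, 0], 0, 0],
    [[-3, 0, 0], 0, 0],
    [[-3, 0, 0], 0, 0],
    [[0, -3.86, -0.655], 0, 0],
    [[0, -3.86, -0.655], 0, 0],
  ],
)

```text
time_s: 8.65
tool_pos: [0.5279, 0.1447, 0.2112]
ee_rot: [0.374, 1.563, 0.561]
ft_force: [0.2, -1.3, -0.1]
grip_width: 0.0852
```

Request:
apply_moves(
  motion=[
    [[0, -3.86, -0.655], 0, 0],
    [[0, -3.86, -0.655], 0, 0],
    [[0, -3.86, -0.655], 0, 0],
    [[0, -3.86, -0.655], 0, 0],
    [[0, -3.86, -0.655], 0, 0],
  ],
)

```text
time_s: 9.07
tool_pos: [0.528, -0.0563, 0.2086]
ee_rot: [0.453, 1.569, 0.632]
ft_force: [0.8, 0.4, 0.5]
grip_width: 0.085
```

Request:
apply_moves(
  motion=[
    [[0, -3.86, -0.655], 0, 0],
    [[0, -3.86, -0.655], 0, 0],
    [[0, -3.86, -0.655], 0, 0],
    [[0, 0, 0], 0.1195, 0],
    [[0, 0, 0], 0.1195, 0],
  ],
)

```text
time_s: 9.48
tool_pos: [0.5286, -0.177, 0.2088]
ee_rot: [-0.826, 1.569, -0.9]
ft_force: [0.6, 1.4, -0.5]
grip_width: 0.0855
```

Request:
apply_moves(
  motion=[
    [[0, 0, 0], 0.1195, 0],
    [[0, 0, 0], 0.1195, 0],
    [[0, 0, 0], 0.1195, 0],
    [[0, 0, 0], 0.1195, 0],
    [[0, 0, 0], 0.1195, 0],
  ],
)

```text
time_s: 9.9
tool_pos: [0.5296, -0.1719, 0.2083]
ee_rot: [1.379, 1.57, 0.716]
ft_force: [1.5, 0.1, -0.6]
grip_width: 0.0857
```

Request:
apply_moves(
  motion=[
    [[0, 0, 0], 0.1195, 0],
    [[0, 0, 0], 0.1195, 0],
    [[0, 0, 0], 0.1195, 0],
    [[0, 0, 0], 0.1195, 0],
    [[0, 0, 0], 0.1195, 0],
  ],
)

```text
time_s: 10.32
tool_pos: [0.5296, -0.1718, 0.2083]
ee_rot: [1.979, 1.57, 0.718]
ft_force: [-0.4, -1.0, 0.3]
grip_width: 0.0852
```

Request:
apply_moves(
  motion=[
    [[0, 0, 0], 0.1195, 0],
    [[0, 0, 0], 0, 0],
  ],
)

```text
time_s: 10.48
tool_pos: [0.5296, -0.1718, 0.2082]
ee_rot: [1.27, 1.571, -0.106]
ft_force: [0.0, -0.6, 0.7]
grip_width: 0.0853
```

```bash
python3 -c "
from h import *
go([.5299,-.171,.124],11.3)
t=camera('top')[...,::-1];w=camera('wrist')[...,::-1]
cv2.imwrite('pics/t6.png',t);cv2.imwrite('pics/w6.png',w)
o=np.zeros((600,800,3),np.uint8);o[:,:320]=cv2.convertScaleAbs(cv2.resize(t[155:305,150:230],(320,600),interpolation=2),alpha=1.8)
o[:360,320:]=cv2.resize(w,(480,360));cv2.imwrite('pics/c6.png',o)
m=camera_model('wrist');print(proj(m,[.5299,-.171,.17]))
"
```

```text
t 10.48 tcp [ 0.5296 -0.1718  0.2082] x [ 0.0001 -0.     -1.    ] y [0.9811 0.1935 0.0001] heading 11.154344279102833 
shift cm [ 8.4186  0.0425 -0.0744] roll -0.00254217190402148 q7 [-0.5308  0.3223  0.9171  1.8813 -0.2895  1.0777  0.6953] F [ 0.041  -0.5538  0.6611] M [ 0.0086 -0.0276  0.0306] w 0.08527676368702679
[323.5256 270.8944]
```

View pics/c6.png

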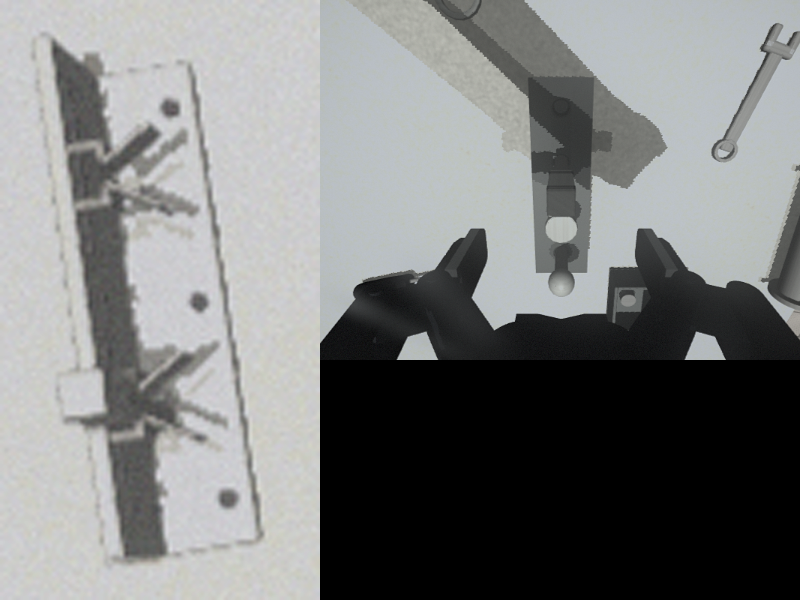

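Request:
apply_moves(
  motion=[
    [[2.8, 0, -0.05], 0, 0],
    [[2.8, 0, 0], 0, 0],
    [[2.2, 0, 0], 0, 0],
    [[0.5, 0, 0], 0, 0],
    [[0, 0, 0], 0, 0.5],
  ],
)

```text
time_s: 11.0
tool_pos: [0.5277, -0.1715, 0.1236]
ee_rot: [-1.921, 1.567, 2.989]
ft_force: [0.5, -0.4, 0.5]
grip_width: 0.0754
```

Request:
apply_moves(
  motion=[
    [[0, 0, 0], 0, 1],
    [[0, 0, 0], 0, 1],
    [[0, 0, 0], 0, 1],
    [[0, 0, 0], 0, 1],
    [[0, 0, 0], 0, 1],
  ],
)

```text
time_s: 11.42
tool_pos: [0.5303, -0.1725, 0.1268]
ee_rot: [1.282, 1.568, -0.093]
ft_force: [0.3, -0.0, 5.0]
grip_width: 0.0213
```

Request:
apply_moves(
  motion=[
    [[0, 0, 0], 0, 1],
    [[0, 0, 0], 0, 1],
    [[0, 0, 0], 0, 1],
    [[0, 0, 0], 0, 1],
    [[0, 0, 0], 0, 1],
  ],
)

```text
time_s: 11.83
tool_pos: [0.5304, -0.1725, 0.1267]
ee_rot: [1.293, 1.568, -0.082]
ft_force: [-0.6, 0.5, 5.6]
grip_width: 0.0214
```

Request:
apply_moves(
  motion=[
    [[-1, 0, 0], 0, 1],
    [[-2.5, 0, 0], 0, 1],
    [[-2.5, 0, 0], 0, 1],
    [[-2.5, 0, 0], 0, 1],
    [[0, 0, 0], 0, 1],
  ],
)

```text
time_s: 12.25
tool_pos: [0.5322, -0.1737, 0.2155]
ee_rot: [1.242, 1.562, -0.134]
ft_force: [0.5, -1.4, -1.0]
grip_width: 0.0212
```

```bash
python3 -c "
from h import *
go([.662,.137,.205],100.2)
m=camera_model('top');print('rod a head top',[ray(m,(150+80.5/4-.5,155+394.5/4-.5),z) for z in(.17,.173)])"
```

```text
t 12.25 tcp [ 0.5322 -0.1737  0.2155] x [ 0.0089 -0.0012 -1.    ] y [0.981  0.1938 0.0085] heading 11.173054442032504 
shift cm [  1.1249  18.7418 -27.9664] roll -1.5538133229802733 q7 [-0.5369  0.3143  0.9261  1.8738 -0.2858  1.0831  0.6945] F [ 0.5228 -1.3818 -1.0183] M [-0.0543 -0.063  -0.0204] w 0.021178288422163846
rod a head top [array([0.5277, 0.2164, 0.17  ]), array([0.5275, 0.2156, 0.173 ])]
```

Request:
apply_moves(
  motion=[
    [[0, 2.08, -3.11], 0, 1],
    [[0, 2.08, -3.11], 0, 1],
    [[0, 2.08, -3.11], 0, 1],
    [[0, 2.08, -3.11], 0, 1],
    [[0, 2.08, -3.11], 0, 1],
  ],
)

```text
time_s: 12.67
tool_pos: [0.6005, 0.0026, 0.2097]
ee_rot: [-2.08, 1.569, 2.828]
ft_force: [0.0, -0.8, -0.5]
grip_width: 0.0208
```

Request:
apply_moves(
  motion=[
    [[0, 2.08, -3.11], 0, 1],
    [[0, 2.08, -3.11], 0, 1],
    [[0, 2.08, -3.11], 0, 1],
    [[0, 2.08, -3.11], 0, 1],
    [[0, 0, 0], -0.1195, 1],
  ],
)

```text
time_s: 13.08
tool_pos: [0.659, 0.1528, 0.2079]
ee_rot: [2.972, 1.565, 1.733]
ft_force: [-0.3, 4.0, -1.0]
grip_width: 0.0208
```

Request:
apply_moves(
  motion=[
    [[0, 0, 0], -0.1195, 1],
    [[0, 0, 0], -0.1195, 1],
    [[0, 0, 0], -0.1195, 1],
    [[0, 0, 0], -0.1195, 1],
    [[0, 0, 0], -0.1195, 1],
  ],
)

```text
time_s: 13.5
tool_pos: [0.6574, 0.1388, 0.2092]
ee_rot: [-2.157, 1.568, -2.809]
ft_force: [0.3, 0.8, -1.1]
grip_width: 0.0213
```

Request:
apply_moves(
  motion=[
    [[0, 0, 0], -0.1195, 1],
    [[0, 0, 0], -0.1195, 1],
    [[0, 0, 0], -0.1195, 1],
    [[0, 0, 0], -0.1195, 1],
    [[0, 0, 0], -0.1195, 1],
  ],
)

```text
time_s: 13.92
tool_pos: [0.6574, 0.1387, 0.2092]
ee_rot: [-2.791, 1.568, -2.846]
ft_force: [1.1, 0.4, -1.1]
grip_width: 0.0206
```

Request:
apply_moves(
  motion=[
    [[0, 0, 0], -0.1195, 1],
    [[0, 0, 0], -0.1195, 1],
    [[0, 0, 0], 0, 1],
  ],
)

```text
time_s: 14.17
tool_pos: [0.6575, 0.1386, 0.2093]
ee_rot: [3.096, 1.569, -3.007]
ft_force: [-0.1, -0.6, -0.5]
grip_width: 0.0213
```

```bash
python3 -c "
from h import *
go([.662,.137,.1285],100.2)"
```

```text
t 14.17 tcp [0.6575 0.1386 0.2093] x [-0.0021 -0.0003 -1.    ] y [-0.1791  0.9838  0.0001] heading 100.3194011750556 
shift cm [ 8.082  -0.2416  0.4302] roll 0.002083943635470345 q7 [-0.6045  0.4713  0.4507  1.5758 -0.2188  1.147   1.6452] F [-0.0566 -0.5849 -0.5052] M [ 0.0326 -0.0075  0.0314] w 0.021284797771672758
```

Request:
apply_moves(
  motion=[
    [[2.8, 0, 0.43], 0, 1],
    [[2.8, 0, 0], 0, 1],
    [[2.0, 0, 0], 0, 1],
    [[0.45, 0, 0], 0, 1],
    [[0, 0, 0], 0, 1],
  ],
)

```text
time_s: 14.58
tool_pos: [0.6603, 0.1393, 0.1269]
ee_rot: [-3.01, 1.565, -2.834]
ft_force: [-0.4, -0.0, -0.9]
grip_width: 0.0211
```

Request:
apply_moves(
  motion=[
    [[0, 2.5, 0], 0, 1],
    [[0, 2.5, 0], 0, 1],
    [[0, 1.5, 0], 0, 1],
    [[0, 0.8, 0], 0, 1],
    [[0, 0, 0], 0, 1],
  ],
)

```text
time_s: 15.0
tool_pos: [0.6491, 0.215, 0.1306]
ee_rot: [1.284, 1.569, 1.467]
ft_force: [0.3, 0.4, -0.3]
grip_width: 0.0208
```

```bash
python3 -c "
from h import *
go([.6442,.2356,.1285],100.2)"
```

```text
t 15.0 tcp [0.6491 0.215  0.1306] x [ 0.0002  0.0015 -1.    ] y [-0.1816  0.9834  0.0014] heading 100.46334769507416 
shift cm [ 0.2165  2.1138 -0.1073] roll 0.004596284356582137 q7 [-0.6804  0.5683  0.4104  1.6055 -0.2563  1.0207  1.5605] F [ 0.3289  0.3502 -0.2852] M [ 0.0858 -0.0168 -0.0159] w 0.02080924514930816
```

Request:
apply_moves(
  motion=[
    [[0.1, 0.5, -0.1], 0, 1],
    [[0.1, 0.4, 0], 0, 1],
    [[0, 0.4, 0], 0, 1],
    [[0, 0.4, 0], 0, 1],
    [[0, 0.4, 0], 0, 1],
  ],
)

```text
time_s: 15.42
tool_pos: [0.6457, 0.2291, 0.1277]
ee_rot: [-1.549, 1.568, -1.374]
ft_force: [0.1, -1.6, -1.2]
grip_width: 0.021
```

Request:
apply_moves(
  motion=[
    [[0, 0.3, 0], 0, 1],
    [[0, 0, 0], 0, 1],
  ],
)

```text
time_s: 15.58
tool_pos: [0.6444, 0.2359, 0.1278]
ee_rot: [1.223, 1.57, 1.402]
ft_force: [0.1, -1.5, -0.1]
grip_width: 0.0213
```

```bash
python3 -c "
from h import *
go([.6442,.2356,.1285],100.2)"
```

```text
t 15.58 tcp [0.6444 0.2359 0.1278] x [ 0.0001  0.0004 -1.    ] y [-0.1784  0.984   0.0003] heading 100.27389161658374 
shift cm [-0.0741 -0.0237 -0.0216] roll 0.001289651999007449 q7 [-0.7081  0.5756  0.4069  1.6001 -0.2561  1.0188  1.5253] F [ 0.1479 -1.4531 -0.1277] M [-0.3581 -0.0776 -0.0561] w 0.02128778485227804
```

Just reaching the back plate; press a little further until the force rises.

Request:
apply_moves(
  motion=[
    [[0, 0.3, 0], 0, 1],
    [[0, 0.2, 0], 0, 1],
    [[0, 0, 0], 0, 1],
  ],
)

```text
time_s: 15.83
tool_pos: [0.6443, 0.2362, 0.1278]
ee_rot: [-1.618, 1.566, -1.441]
ft_force: [1.0, -5.8, 0.7]
grip_width: 0.0215
```

```bash
python3 -c "
from h import *
go([.6442,.2356,.1285],100.2)"
```

```text
t 15.83 tcp [0.6443 0.2362 0.1278] x [ 0.0006 -0.0048 -1.    ] y [-0.1756  0.9845 -0.0049] heading 100.11079590743793 
shift cm [-0.0682 -0.0582 -0.0244] roll -0.0015569051214619147 q7 [-0.7128  0.5769  0.4098  1.5988 -0.2522  1.0203  1.5179] F [ 0.9629 -5.8074  0.6717] M [-1.3917 -0.149   0.0689] w 0.021504807561910092
```

Request:
apply_moves(
  motion=[
    [[0, -0.3, 0], 0, 0.4],
    [[0, 0, 0], 0, 0],
    [[0, 0, 0], 0, 0],
    [[0, 0, 0], 0, 0],
    [[0, 0, 0], 0, 0],
  ],
)

```text
time_s: 16.25
tool_pos: [0.6439, 0.2385, 0.128]
ee_rot: [1.258, 1.569, 1.438]
ft_force: [-0.3, -0.6, 0.1]
grip_width: 0.0798
```

Request:
apply_moves(
  motion=[
    [[-1.5, 0, 0], 0, 0],
    [[-3, 0, 0], 0, 0],
    [[-3.5, 0, 0], 0, 0],
    [[-2, -3, 0], 0, 0],
    [[0, -4, 0], 0, 0],
  ],
)

```text
time_s: 16.67
tool_pos: [0.6597, 0.1762, 0.236]
ee_rot: [0.46, 1.556, 0.65]
ft_force: [1.5, -0.3, 0.3]
grip_width: 0.0854
```

Request:
apply_moves(
  motion=[
    [[0, -4, 0], 0, 0],
    [[0, -4, 0], 0, 0],
    [[0, -4, 0], 0, 0],
    [[0, -4, 0], 0, 0],
    [[0, 0, 0], 0, 0],
  ],
)

```text
time_s: 17.08
tool_pos: [0.6854, -0.0047, 0.2303]
ee_rot: [-1.39, 1.561, -1.228]
ft_force: [-0.2, -3.4, 0.5]
grip_width: 0.0858
```

```bash
python3 -c "
from h import *
print(manip.get_obs()['time_s'])
t=camera('top')[...,::-1];s=camera('scene')[...,::-1]
cv2.imwrite('pics/t7.png',t);cv2.imwrite('pics/s7.png',s)
o=np.zeros((600,800,3),np.uint8);o[:,:320]=cv2.convertScaleAbs(cv2.resize(t[155:305,150:230],(320,600),interpolation=2),alpha=1.8)
o[:,325:]=cv2.convertScaleAbs(cv2.resize(s[240:440,380:538],(475,600),interpolation=2),alpha=1.5);cv2.imwrite('pics/c7.png',o)
"
```

```text
17.0833
```

View pics/c7.png

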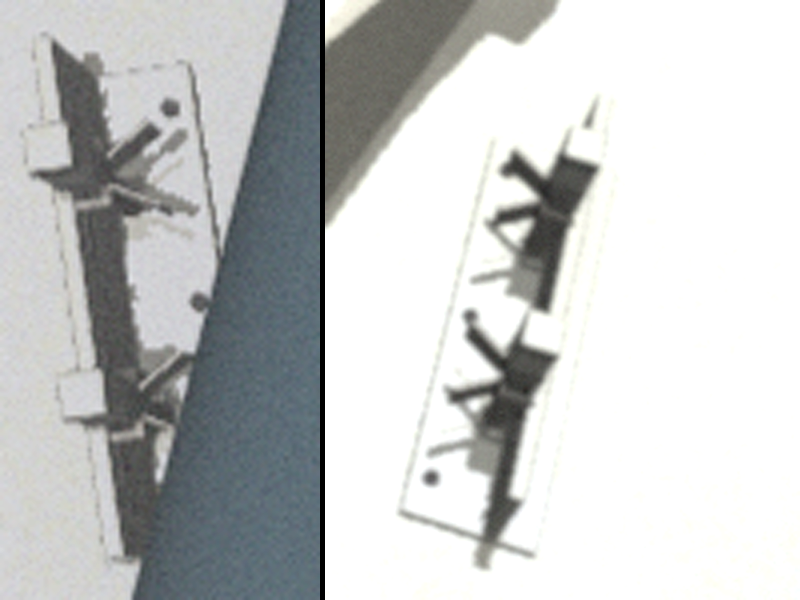

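```bash
python3 -c "
from h import *
mt,ms=camera_model('top'),camera_model('scene')
a=np.radians(100.2);x=np.array([np.cos(a),np.sin(a),0]);y=np.array([-x[1],x[0],0])
for n,p,q,C in(('far',(47,147),(585,146),[.6442,.2356,.17]),('near',(80.5,394.5),(541,333),[.5261,.2143,.17])):
  p=(150+(p[0]+.5)/4-.5,155+(p[1]+.5)/4-.5);q=(380+(q[0]-325+.5)/3.006-.5,240+(q[1]+.5)/3-.5)
  P=[m['K']@np.linalg.inv(m['world_from_camera'])[:3] for m in(mt,ms)]
  X=cv2.triangulatePoints(*P,np.array(p),np.array(q)).ravel();X=X[:3]/X[3];d=X-C
  print(n,X,'mm along x,y,z',1e3*d@x,1e3*d@y,1e3*d[2])
"
```

```text
far [0.6132 0.2042 0.3153] mm along x,y,z -25.434164145152593 36.121362080204435 145.31483862954195
near [ 0.5511  0.2552 -0.0375] mm along x,y,z 35.87334806704856 -31.817066420767127 -207.4622512833247
```

```bash
python3 -c "
from h import *
mt,ms=camera_model('top'),camera_model('scene')
a=np.radians(100.2);x=np.array([np.cos(a),np.sin(a),0]);y=np.array([-x[1],x[0],0])
for n,p,q,C in(('far',(47,147),(585,146),[.6442,.2356,.17]),('near',(80.5,394.5),(541,333),[.5261,.2143,.17])):
  p=(150+(p[0]+.5)/4-.5,155+(p[1]+.5)/4-.5);q=(380+(q[0]-325+.5)/3.006-.5,240+(q[1]+.5)/3-.5)
  print(n,p,q,proj(mt,C),proj(ms,C))
  P=[m['K']@np.linalg.inv(m['world_from_camera'])[:3] for m in(mt,ms)]
  X=cv2.triangulatePoints(*P,np.array(p).reshape(2,1),np.array(q).reshape(2,1)).ravel();X=X[:3]/X[3];d=X-C
  print(X,'mm along x,y,z',1e3*d@x,1e3*d@y,1e3*d[2])
"
```

```text
far (161.375, 191.375) (466.1600133067199, 288.3333333333333) [162.0683 191.9699] [453.0148 349.3666]
[0.6132 0.2042 0.3153] mm along x,y,z -25.434164145152593 36.121362080204435 145.31483862954195
near (169.75, 253.25) (451.52262142381903, 350.6666666666667) [170.7188 253.9871] [466.9957 287.0516]
[ 0.5511  0.2552 -0.0375] mm along x,y,z 35.87334806704856 -31.817066420767127 -207.4622512833247
```

```bash
python3 -c "
from h import *
mt,ms=camera_model('top'),camera_model('scene')
a=np.radians(100.2);x=np.array([np.cos(a),np.sin(a),0]);y=np.array([-x[1],x[0],0])
for n,p,q,C in(('far',(161.4,191.4),(451.5,350.7),[.6442,.2356,.17]),('near',(169.75,253.25),(466.2,288.3),[.5261,.2143,.17])):
  P=[m['K']@np.linalg.inv(m['world_from_camera'])[:3] for m in(mt,ms)]
  X=cv2.triangulatePoints(*P,np.array(p).reshape(2,1),np.array(q).reshape(2,1)).ravel();X=X[:3]/X[3];d=X-C
  print(n,X,'mm along x,y,z',1e3*d@x,1e3*d@y,1e3*d[2])
o=manip.get_obs();print(o['ft_force'],o['joint_velocities'],o['time_s']);manip.job_done()
"
```

```text
far [0.6463 0.2356 0.1687] mm along x,y,z -0.4140741292726118 -2.033780530781268 -1.3232364409867803
near [0.5281 0.215  0.1693] mm along x,y,z 0.28952725709163596 -2.067175992982436 -0.6689949495919945
[-0.701   0.1134 -0.2294] [-0.053   0.0047 -0.0748 -0.0031 -0.0283 -0.0019 -0.0004] 17.1833
the job is handed in; nothing more can be done
```

Both square-headed rods are out of the block and pressed into the rail's spring clips: the first in the near clip, the second in the far one. I let go of both, drew the gripper clear and handed in at 17.2 s of the allowed 51 s.

- **Pressing:** each rod came to a hard stop at the clip's back plate, where the force rose (10 N near, 5.8 N far) with no further travel.
- **Position:** the last two-view check put both head tops within about 0.5 mm of the seated position in the press direction. They were 2 mm off along the rail (the calibration is good to about 2 mm) and 0.7–1.3 mm low. That fits a foot on the ledge, as the arm's height at release put the feet 1–3 mm above it.
- **Failed check:** the first two runs of that check gave nonsense because I had swapped the two rods between the camera views; the corrected run gave the figures above.
- **Not checked:** I did not view the feet or the roller closure directly. The other items in the block looked undisturbed in the last picture of it, taken before I drew the second rod.

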